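# Move the fan frames from the drying stands to the rack, in order

### The job

Move the four closed bamboo fan frames from the drying stands onto the wooden rack, one to each place, keeping their order: the frame that is leftmost in the row at the start (as the robot looks at it, its left being +y) goes in the place next to the steel post, the next one beside it, and so on, so that the rightmost ends farthest from the post. Lay each flat in its notches, same side up and centred across both bars (either end may face the robot), and let go.

Things in the scene. Friction and masses are not known exactly. Their poses are not given: they have to be found in the camera images.
- frame_a: The shortest of the four closed fan frames, loose. Bundle of pale bamboo ribs, 120 mm long (x), 22 wide (y), 20 high (z), plain and square-ended; about 40 g. Origin: middle of its underside, near its balance point; pivot pin at the -x end, z up. It bridges the two bars of its stand, underside 36 mm above the table, free beneath the middle: grip it there, across its width. Yaw within 0.3 rad of the robot's axes.
- frame_b: The second shortest of the four closed fan frames, loose. Bundle of pale bamboo ribs, 150 mm long (x), 22 wide (y), 20 high (z), with a round head 26 mm wide at the pivot end; about 50 g. Origin: middle of its underside, near its balance point; pivot pin at the -x end, z up. It bridges the two bars of its stand, underside 36 mm above the table, free beneath the middle: grip it there, across its width. Yaw within 0.3 rad of the robot's axes.
- frame_c: The second longest of the four closed fan frames, loose. Bundle of pale bamboo ribs, 180 mm long (x), 22 wide (y), 20 high (z), with a 28 mm wide block, 16 mm long, at each end; about 60 g. Origin: middle of its underside, near its balance point; pivot pin at the -x end, z up. It bridges the two bars of its stand, underside 36 mm above the table, free beneath the middle: grip it there, across its width. Yaw within 0.3 rad of the robot's axes.
- frame_d: The longest of the four closed fan frames, loose. Bundle of pale bamboo ribs, 210 mm long (x), 22 wide (y), 20 high (z), with the last 50 mm of the tail (+x) end 28 mm wide; about 70 g. Origin: middle of its underside, near its balance point; pivot pin at the -x end, z up. It bridges the two bars of its stand, underside 36 mm above the table, free beneath the middle: grip it there, across its width. Yaw within 0.3 rad of the robot's axes.
- stand_a: Fixed wooden stand under frame_a at the start: strip 110 (x) x 68 (y) x 8 mm with two cross bars (14 thick, at x = +-40, top 30 above the origin), each with a 36 wide notch between cheeks 12 high. Origin: middle of its underside, 6 mm above the table on a thin board; y along the row. The four stands are about 80 mm apart in a row across the table, in any order.
- stand_b: Fixed wooden stand under frame_b at the start: strip 110 (x) x 68 (y) x 8 mm with two cross bars (14 thick, at x = +-40, top 30 above the origin), each with a 36 wide notch between cheeks 12 high. Origin: middle of its underside, 6 mm above the table on a thin board; y along the row. The four stands are about 80 mm apart in a row across the table, in any order.
- stand_c: Fixed wooden stand under frame_c at the start: strip 110 (x) x 68 (y) x 8 mm with two cross bars (14 thick, at x = +-40, top 30 above the origin), each with a 36 wide notch between cheeks 12 high. Origin: middle of its underside, 6 mm above the table on a thin board; y along the row. The four stands are about 80 mm apart in a row across the table, in any order.
- stand_d: Fixed wooden stand under frame_d at the start: strip 110 (x) x 68 (y) x 8 mm with two cross bars (14 thick, at x = +-40, top 30 above the origin), each with a 36 wide notch between cheeks 12 high. Origin: middle of its underside, 6 mm above the table on a thin board; y along the row. The four stands are about 80 mm apart in a row across the table, in any order.
- rack: Fixed rack to fill: base 130 (x) x 430 (y) x 12 mm; two notched bars along y (14 thick, at x = +-40). Four places at y = -120, -40, 40, 120: notches 36 wide, floor 36 above the table, blocks 12 high between. A frame lies along x, middle at x = 0, bridging both bars, 24 free below. Origin: middle of underside; yaw within 0.2 rad of the robot's. May be left or right of the stands.
- post: Upright round steel post, 16 mm across, 50 high, fixed on the rack beyond one end of its row: at x = 0, y = +200 or -200 mm in the rack's frame (the other end has only a dark wooden stub 12 mm across, 6 high). Origin: middle of its foot, 12 mm above the table.
Mind the look-alikes: they are no part of the job. Leave any orange or red look-alike of the frame_d alone. What is shaped like the frame_b but orange is not meant.

How it is judged:
By the outcome, as a careful person would: the job done as asked, in the order asked, and still so for the second after the job is handed in, with the robot touching nothing.
It also fails if it takes over 128 s, if anything falls off the work surface, if the arm or the gripper's body presses on something with over 40 N, if the wrist force passes 120 N, or if a joint passes its speed limit or range.

### The arm

A 6-joint arm with a two-finger parallel gripper is mounted at the origin on the work surface. World frame = base frame: x ahead of the robot, y to its left, z up, the work surface at z = 0. Lengths are in m, angles in rad, forces in N, time in s.
With the tool pointing down it reaches from about 0.225 to 0.725 m from the base axis. Payload 3.1 kg.
Tool frame: the origin (TCP) lies midway between the tips of the shut fingers; the grasp point (between the pads) lies 19 mm behind it; z points along the fingers, x is the direction in which the jaws open and shut, and the axes are right-handed (so a half turn about z gives the same grasp; the last joint's range is limited). The gripper opens to 85 mm and grips with 20 to 120 N. Pads are 22 mm wide; open, the fingers measure 114 mm over their backs; the gripper's body (76 mm by 85 mm) begins 54 mm behind the grasp point. The pads swing forward as they close: fully open they stand 13 mm farther back than shut.
Start: joints at [-1.346, 0.048, 0.099, 1.622, 0, 1.443], TCP at [0.181, -0.493, 0.231] pointing down, gripper open.
Joint ranges: [-2.91, 2.91], [-0.99, 1.94], [-1.21, 1.42], [-2.12, 2.29], [-1.49, 1.47], [-3.14, 3.14]. Speed limits (rad/s): [2.79, 2.79, 3.14, 3.14, 3.14, 3.14].

### API

Orientations are given as a rotation vector (axis times angle).
In Python, from cell import ctrl, optics, search_frame, place_of gives the robot as it stands.
- The arm moves only by the shell command python3 -m inch 'ROWS' [FORCE]. ROWS is JSON, a list of rows, each a list of 3 entries, a list of its own where there are three numbers: the shift along the tool's x, y, z in mm, then the turn about the tool's z in rad, then the closure, from -1 (fully open) to 1 (shut). In form: [[[tx, ty, tz], twist, claw], ...]. A call has 1 to 12 rows; each row is the pose to reach, as a shift and turn from the pose commanded when the call began, along the tool's axes at that moment; what a row does not reach only later rows make up. A row lasts 1/10 s, in which the tool goes at most 50 mm and 8.59 degrees, less where a joint would pass 70% of its speed; a pose out of reach is approached as far as the arm can. A call with a gripper value outside its range is refused whole. The fingers move at their own pace and stop on an object; FORCE is the grip in N (left out, the last holds). Time passes only in rows, so rows that repeat a pose let the fingers close. It gives the time, the measured TCP pose, the force and the opening at its end, in the units of the state.
- ctrl.get_state(): the state, without advancing time (a new reading comes with each control period).
- optics.capture(name): name is "side" or "top" or "wrist"; returns the picture (400x640x3 uint8, red, green, blue); there is no depth.
- optics.camera_model(name): a dict with "intrinsics" (3x3 intrinsics, pixels), "eye" and "attitude" of the camera in the world. Camera axes: x right, y down, z forward; pixel columns grow to the right and rows downward; lengths in m; the calibration is good to about 2 mm. A picture is of the moment at which its call begins: read the wrist's pose just before it. camera_model takes no time and is no camera call; for the wrist camera it gives the pose at the moment of the call.
- ctrl.finish_job(): hands the job in, once; it reports no verdict.
Trained networks look in the newest picture that a camera, given by its name, has taken for a name from the list of things; names that differ only in an ending like _2 or _b are one class to them, and where a whole thing is asked for, a point or a joint stands for the part that bears it (a point fixed in the world has none). Each returns a list of dicts, best first, with "score" (0 to 1); they miss things now and then, are a little off and sometimes report something else, mostly with a low value. They report only what shows in the picture. A call takes as long as a camera call. They do not tell look-alikes from the thing itself.
- search_frame(camera, name): "point" ([row, column] in pixels, amid what is visible of it).
- place_of(camera, name): "point" ([row, column] in pixels: a listed point, or the origin of a listed thing).
The state is a dict: "t": time; "joint_positions": joint angles; "dq": joint speeds; "effort": joint torques, N m; "eef_pos": TCP position; "tool_rot": TCP orientation; "contact_force": force on the tool from outside, world axes, zero at the start; "ft_torque": the same for the moment, N m; "gripper_width": finger opening in m.
Only numpy, scipy, OpenCV 4.12 (cv2) and the standard library are available. Lean on these libraries where they do the work, as an engineer would, in place of code of your own. Each camera call takes 0.05 s, during which the arm holds its last target.

## Working session

There is one attempt and no reset: what is moved stays moved. The work goes in short steps, Python scripts to look and compute and a shell command to move; the robot and the scene stay as the last step left them, time stands still between calls to the robot, and variables do not carry over. Pictures are saved under pics/ and viewed, and the job is handed in when it is done.

```bash
ls; mkdir -p pics; python3 - <<'E'
from cell import ctrl, optics, search_frame, place_of
import cv2
s=ctrl.get_state(); print(s)
for n in ["top","side"]:
    im=optics.capture(n); cv2.imwrite(f"pics/{n}0.png",im[:,:,::-1])
    m=optics.camera_model(n); print(n,m)
    for o in ["frame_a","frame_b","frame_c","frame_d","rack","post","stand_a"]:
        print(o,[([round(v) for v in d["point"]],round(d["score"],2)) for d in place_of(n,o)][:8])
E
```

```text
pics
{'t': 0.0, 'joint_positions': array([-1.34577865e+00,  4.87680188e-02,  9.75834572e-02,  1.62201648e+00,
        2.62387159e-05,  1.44300530e+00]), 'dq': array([6.69134681e-04, 5.68829196e-04, 5.23572439e-04, 5.80715647e-04,
       5.07066133e-05, 7.34402992e-04]), 'effort': array([ 3.70110301e-04, -3.38789499e+01,  3.20010352e+01,  2.08196801e-02,
       -1.41800997e-04, -6.81043062e-06]), 'eef_pos': array([ 0.18126654, -0.49205272,  0.23010099]), 'tool_rot': array([-2.57546749,  1.79618831,  0.00276847]), 'contact_force': array([0.0465777 , 1.38308065, 0.24002466]), 'ft_torque': array([-0.04347511, -0.01185942,  0.01091217]), 'gripper_width': 0.0855609934058119}
top {'intrinsics': array([[373.5624557 ,   0.        , 322.53650498],
       [  0.        , 373.5624557 , 197.59991095],
       [  0.        ,   0.        ,   1.        ]]), 'eye': array([0.32812978, 0.08830431, 1.20663426]), 'attitude': array([-2.13170617,  2.14402336, -0.18296438])}
frame_a [([197, 277], 0.94), ([270, 220], 0.89), ([268, 295], 0.87), ([198, 172], 0.78), ([195, 260], 0.73), ([196, 228], 0.71)]
frame_b
[... 833 characters left out ...]
3), ([302, 273], 0.75), ([256, 298], 0.62), ([278, 286], 0.6), ([392, 227], 0.6), ([272, 383], 0.58), ([283, 282], 0.47)]
frame_b [([246, 224], 0.83), ([302, 273], 0.75), ([256, 298], 0.62), ([278, 286], 0.6), ([392, 227], 0.6), ([272, 383], 0.58), ([283, 282], 0.47)]
frame_c [([246, 224], 0.83), ([302, 273], 0.75), ([256, 298], 0.62), ([278, 286], 0.6), ([392, 227], 0.6), ([272, 383], 0.58), ([283, 282], 0.47)]
frame_d [([246, 224], 0.83), ([302, 273], 0.75), ([256, 298], 0.62), ([278, 286], 0.6), ([392, 227], 0.6), ([272, 383], 0.58), ([283, 282], 0.47)]
rack [([177, 355], 0.79)]
post [([205, 325], 0.6)]
stand_a [([282, 282], 0.9), ([309, 273], 0.75), ([261, 299], 0.75), ([240, 304], 0.6)]
```

```bash
python3 - <<'E'
import cv2
im=cv2.imread("pics/top0.png"); cv2.imwrite("pics/top0c.png",cv2.resize(im[120:320,150:510],None,fx=2.2,fy=2.2,interpolation=cv2.INTER_CUBIC))
E
```

```text
(no output)
```

View pics/top0c.png

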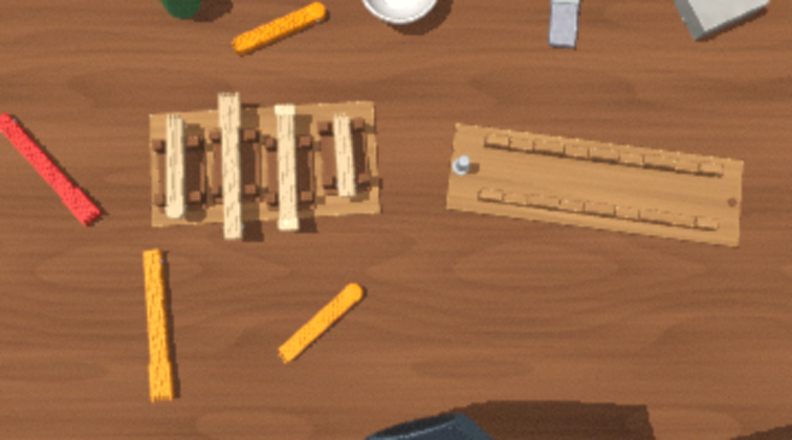

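View pics/side0.png

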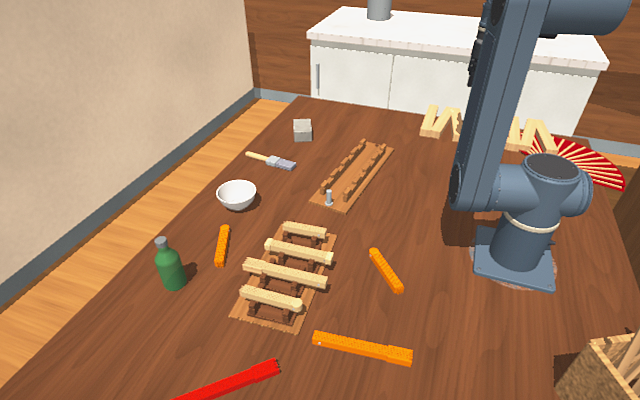

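View pics/top0.png

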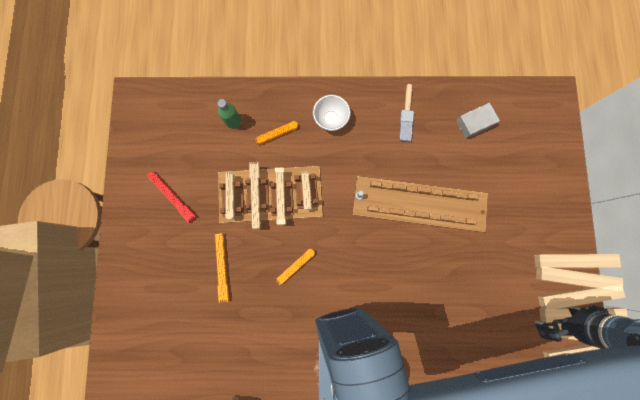

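The row, left to right, is b (230,195; round head), d (255,195; longest, wide tail), c (281,196; end blocks) and a (308,190; shortest). The orange and red pieces at (277,132), (171,196), (222,268) and (296,267) are decoys. The steel post is at (360,195), the rack's left (+y) end, and the stub is at (482,211).

```bash
cat > h.py <<'E'
import numpy as np, cv2
from scipy.spatial.transform import Rotation as R
from cell import ctrl, optics
def px2w(m,pts,z):
    K=m["intrinsics"];A=R.from_rotvec(m["attitude"]).as_matrix()
    p=np.atleast_2d(pts).astype(float)
    d=np.c_[p,np.ones(len(p))]@np.linalg.inv(K).T@A.T   # p=(col,row)
    e=np.array(m["eye"]); s=(z-e[2])/d[:,2]
    return e+d*s[:,None]
def proj(m,W):
    A=R.from_rotvec(m["attitude"]).as_matrix()
    c=(np.atleast_2d(W)-m["eye"])@A; u=c@m["intrinsics"].T
    return u[:,:2]/u[:,2:]
L=dict(a=.12,b=.15,c=.18,d=.21)
def boxes(k):
    l=L[k]/2; o=[(-l,l,.011)]
    if k=='c': o+=[(-l,-l+.016,.014),(l-.016,l,.014)]
    if k=='d': o+=[(l-.05,l,.014)]
    if k=='b': o+=[(-l,-l+.022,.0125)]
    return o
def sil(m,k,x,y,yaw,z0=.036,shape=(400,640),S=8):
    im=np.zeros(shape,np.uint8)
    c,s=np.cos(yaw),np.sin(yaw)
    for a,b,w in boxes(k):
        P=[(x+c*u-s*v,y+s*u+c*v,z) for u in(a,b) for v in(-w,w) for z in(z0,z0+.02)]
        h=cv2.convexHull(np.float32(proj(m,P)))
        cv2.fillPoly(im,[np.round(h*S).astype(np.int32)],255,shift=3,lineType=cv2.LINE_AA)
    return im
def fit(m,k,mask,x,y,yaw,z0=.036):
    from scipy.optimize import minimize
    mk=mask.astype(float)
    f=lambda p: np.abs(sil(m,k,p[0]/1e3,p[1]/1e3,p[2]/100,z0).astype(float)-mk).sum()/255
    best=None
    for yw in (yaw,yaw+np.pi):
        r=minimize(f,[x*1e3,y*1e3,yw*100],method='Nelder-Mead',options=dict(initial_simplex=[[x*1e3+a,y*1e3+b,yw*100+c] for a,b,c in((0,0,0),(8,0,0),(0,8,0),(0,0,8))],maxiter=300))
        if best is None or r.fun<best.fun: best=r
    return best
def palemask(rgb):
    h=cv2.cvtColor(rgb,cv2.COLOR_RGB2HSV)
    return (((h[...,2]>165)&(h[...,1]<140))*255).astype(np.uint8)
E
python3 - <<'E'
from h import *
m=optics.camera_model("top"); im=cv2.imread("pics/top0.png")[:,:,::-1].copy()
mk=palemask(im); cv2.imwrite("pics/mk.png",mk)
n,lab,st,ce=cv2.connectedComponentsWithStats(mk)
for k,(c,r) in dict(b=(230,195),d=(255,195),c=(281,196),a=(308,190)).items():
    i=min(range(1,n),key=lambda i:np.hypot(*(ce[i]-(c,r))) if st[i,4]>60 else 999)
    w=px2w(m,[ce[i]],.05)[0]
    b=fit(m,k,(lab==i)*255,w[0],w[1],0.05)
    print(k,st[i],w.round(4),b.x.round(1),b.fun.round(1))
    print(px2w(m,[(c,r)],.036).round(3))
for nme,p,z in [("post",(360,195),.02),("stub",(482,211),.015),("c1",(357.7,176.4),.012),("c2",(487.7,192.7),.012),("c3",(485.5,231.4),.012),("c4",(353.2,214.5),.012)]:
    print(nme,px2w(m,[p],z)[0].round(4))
print(optics.camera_model("wrist"))
E
```

```text
b [ 218  162   42   67 1290] [0.5348 0.3361 0.05  ] [539.3 298.  320.1] 911.4
[[0.533 0.375 0.036]]
d [ 218  162   42   67 1290] [0.5348 0.3361 0.05  ] [531.5 297.7   5.6] 781.0
[[0.533 0.296 0.036]]
c [ 267  166   56   59 1402] [0.5393 0.1737 0.05  ] [548.8 135.    6. ] 1084.7
[[0.529 0.213 0.036]]
a [ 267  166   56   59 1402] [0.5393 0.1737 0.05  ] [556.8 135.6   6.6] 1095.9
[[0.548 0.127 0.036]]
post [ 0.5337 -0.04    0.02  ]
stub [ 0.4801 -0.4326  0.015 ]
c1 [ 0.5969 -0.0347  0.012 ]
c2 [ 0.5405 -0.4571  0.012 ]
c3 [ 0.4147 -0.4401  0.012 ]
c4 [ 0.4715 -0.0175  0.012 ]
{'intrinsics': array([[288.55530527,   0.        , 321.38735295],
       [  0.        , 288.55530527, 198.69199258],
       [  0.        ,   0.        ,   1.        ]]), 'eye': array([ 0.2556131 , -0.46559054,  0.37288453]), 'attitude': array([ 2.35583113, -1.64071383, -0.26362709])}
```

View pics/mk.png

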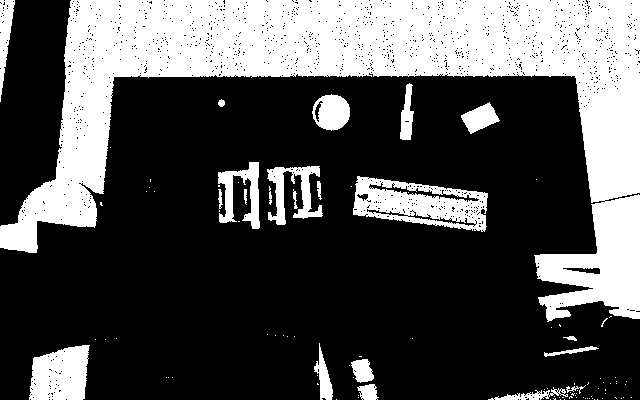

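```bash
python3 - <<'E'
from h import *
m=optics.camera_model("top"); im=cv2.imread("pics/top0.png")[:,:,::-1].copy()
h=cv2.cvtColor(im,cv2.COLOR_RGB2HSV)
for c,r in [(230,195),(255,195),(281,196),(308,190),(231,218),(243,218),(269,215),(420,207)]: print((c,r),im[r-1:r+2,c].tolist(),h[r,c])
for thr in (95,110):
  mk=(((h[...,2]>150)&(h[...,1]<thr))*255).astype(np.uint8)
  n,lab,st,ce=cv2.connectedComponentsWithStats(mk)
  for k,(c,r) in dict(b=(230,195),d=(255,195),c=(281,196),a=(308,190)).items():
    i=min(range(1,n),key=lambda i:np.hypot(*(ce[i]-(c,r))) if st[i,4]>60 else 999)
    w=px2w(m,[ce[i]],.05)[0]
    b=fit(m,k,(lab==i)*255,w[0],w[1],0.05)
    print(k,st[i],w.round(4),b.x.round(1),b.fun.round(1))
E
```

```text
(230, 195) [[237, 206, 162], [252, 219, 171], [255, 222, 177]] [ 18  82 252]
(255, 195) [[246, 217, 171], [250, 220, 174], [241, 211, 164]] [ 18  78 250]
(281, 196) [[252, 221, 175], [249, 218, 171], [240, 208, 162]] [ 18  80 249]
(308, 190) [[252, 219, 174], [250, 218, 172], [225, 194, 151]] [ 18  80 250]
(231, 218) [[246, 219, 172], [208, 181, 137], [178, 142, 100]] [ 19  87 208]
(243, 218) [[133, 94, 60], [141, 100, 61], [188, 136, 89]] [ 15 145 141]
(269, 215) [[206, 152, 95], [198, 145, 92], [196, 142, 90]] [ 15 137 198]
(420, 207) [[201, 150, 96], [203, 150, 95], [205, 152, 96]] [ 15 136 203]
b [225 172   9  47 321] [0.5273 0.3745 0.05  ] [532.4 374.4   6.4] 169.0
d [250 163  10  65 490] [0.5316 0.2947 0.05  ] [532.6 295.7   6.9] 182.1
c [275 168  11  57 423] [0.5265 0.215  0.05  ] [531.3 215.3   5.6] 131.7
a [302 173   9  36 248] [0.5425 0.1333 0.05  ] [547.8 134.2   8.8] 85.7
b [225 172   9  48 369] [0.5275 0.3749 0.05  ] [532.4 375.6   5.7] 121.7
d [249 162  11  67 551] [0.5328 0.295  0.05  ] [528.9 295.1   5. ] 120.1
c [274 167  12  58 476] [0.5282 0.2149 0.05  ] [529.6 215.5   5.2] 79.7
a [301 172  11  38 286] [0.5422 0.1332 0.05  ] [545.  133.4   8. ] 54.3
```

```bash
cat >> h.py <<'E'
def plan(x,y,z,yaw):
    """yaw: direction of frame's x in world; jaws across it. prints shift in tool mm from the present measured pose"""
    s=ctrl.get_state(); A=R.from_rotvec(s["tool_rot"]).as_matrix()
    d=A.T@(np.array([x,y,z])-s["eef_pos"])*1e3
    want=np.array([-np.sin(yaw),np.cos(yaw),0]); w=A.T@want
    t=np.arctan2(w[1],w[0]); alts=[t, t-np.pi*np.sign(t)]
    print("t",round(s["t"],2),"pos",s["eef_pos"].round(4),"q",s["joint_positions"].round(3),"w",round(s["gripper_width"],4),"F",s["contact_force"].round(1),"toolz",A[:,2].round(3))
    print("shift",d.round(1),"twist",np.round(alts,3),"turn angle jaw:",round(np.arctan2(A[1,0],A[0,0]),3))
E
python3 - <<'E'
from h import *
plan(.50,.255,.25,.055)
m=optics.camera_model("wrist"); s=ctrl.get_state(); A=R.from_rotvec(s["tool_rot"]).as_matrix()
print("cam in tool",A.T@(m["eye"]-s["eef_pos"]),"\n",A.T@R.from_rotvec(m["attitude"]).as_matrix())
E
```

```text
t 0.8 pos [ 0.1814 -0.4927  0.2313] q [-1.346  0.048  0.099  1.622 -0.     1.443] w 0.0853 F [ 1.2  0.6 -0.1] toolz [ 0. -0. -1.]
shift [-591.5 -557.3  -18.7] twist [-2.844  0.298] turn angle jaw: -1.218
cam in tool [ 0.00023905 -0.07901906 -0.14153952] 
 [[ 0.99999829  0.0015215  -0.00104929]
 [-0.00111919  0.95029674  0.31134361]
 [ 0.00147085 -0.3113419   0.95029682]]
```

```bash
python3 -m inch '[[[-591,-557,-19],-1.75,-1],[[-591,-557,-19],-1.75,-1],[[-591,-557,-19],-1.75,-1],[[-591,-557,-19],-1.75,-1],[[-591,-557,-19],-1.75,-1],[[-591,-557,-19],-1.75,-1],[[-591,-557,-19],-1.75,-1],[[-591,-557,-19],-1.75,-1],[[-591,-557,-19],-1.75,-1],[[-591,-557,-19],-1.75,-1],[[-591,-557,-19],-1.75,-1],[[-591,-557,-19],-1.75,-1]]'; python3 -c "
from h import *
plan(.46,.255,.25,.055)"
```

```text
t: 2.0
eef_pos: [0.4171, 0.0613, 0.2458]
tool_rot: [3.028, 0.834, 0.002]
contact_force: [0.3, -0.9, -0.4]
gripper_width: 0.0854
t 2.0 pos [0.4171 0.0613 0.2458] q [-0.013 -0.217 -0.12   1.667 -0.     1.02 ] w 0.0854 F [ 0.3 -0.9 -0.4] toolz [ 0.002 -0.    -1.   ]
shift [ 136.  -144.4   -4.2] twist [-1.088  2.053] turn angle jaw: 0.537
```

```bash
python3 -m inch '[[[136,-144,-4],-1.088,-1],[[136,-144,-4],-1.088,-1],[[136,-144,-4],-1.088,-1],[[136,-144,-4],-1.088,-1],[[136,-144,-4],-1.088,-1],[[136,-144,-4],-1.088,-1],[[136,-144,-4],-1.088,-1],[[136,-144,-4],-1.088,-1],[[136,-144,-4],-1.088,-1],[[136,-144,-4],-1.088,-1]]'; cat > look.py <<'E'
from h import *
import sys
name=sys.argv[1]
m=optics.camera_model("wrist"); im=optics.capture("wrist"); np.save("pics/%s.npy"%name,im)
import pickle; pickle.dump(m,open("pics/%s.pkl"%name,"wb"))
cv2.imwrite("pics/%s.png"%name,im[:,:,::-1])
E
python3 look.py w1; python3 -c "
from h import *
plan(.46,.255,.25,.055)"
```

```text
t: 3.0
eef_pos: [0.4608, 0.2522, 0.2494]
tool_rot: [2.167, 2.274, 0.0]
contact_force: [-0.8, 0.6, 0.3]
gripper_width: 0.0855
t 3.05 pos [0.4608 0.2522 0.2494] q [0.373 0.054 0.142 1.658 0.    0.325] w 0.0851 F [-0.3 -0.7  0.3] toolz [ 0.  0. -1.]
shift [ 2.9 -0.7 -0.6] twist [-0.007  3.135] turn angle jaw: 1.619
```

View pics/w1.png

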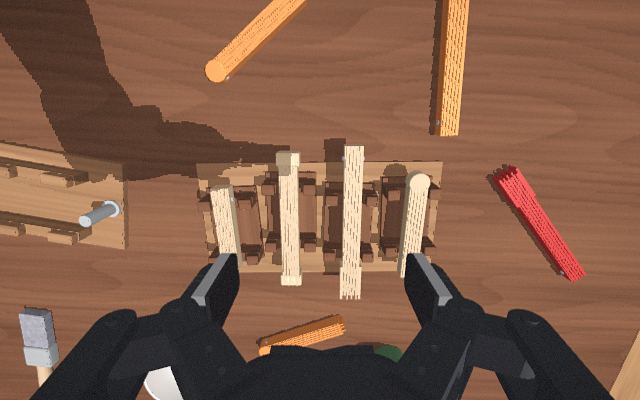

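```bash
cat > fitw.py <<'E'
from h import *
import sys,pickle
from scipy.optimize import minimize
def run(name,guess,z0=.036,show=True):
    im=np.load("pics/%s.npy"%name); m=pickle.load(open("pics/%s.pkl"%name,"rb"))
    h=cv2.cvtColor(im,cv2.COLOR_RGB2HSV)
    mk=(((h[...,2]>135)&(h[...,1]<118)&(h[...,0]>10)&(h[...,0]<30))*255).astype(np.uint8)
    dark=cv2.dilate(((h[...,2]<75)*255).astype(np.uint8),np.ones((5,5)))
    dark[:245]=0
    out=im.copy()
    for k,(x,y,yw) in guess.items():
        reg=cv2.dilate(sil(m,k,x,y,yw,z0),np.ones((31,31)))
        use=(reg>0)&(dark==0)
        def f(p): return np.abs(sil(m,k,p[0]/1e3,p[1]/1e3,p[2]/100,z0).astype(float)-mk)[use].sum()/255
        best=None
        for yy in (yw,yw+np.pi):
          for st in (6,-4):
            p0=np.array([x*1e3,y*1e3,yy*100]); sx=np.vstack([p0,p0+np.diag([st]*3)])
            r=minimize(f,p0,method='Nelder-Mead',options=dict(initial_simplex=sx,maxiter=200))
            if best is None or r.fun<best.fun: best=r
        print(k,best.x.round(1),round(best.fun,1),"of",int((mk[use]>0).sum()))
        c=cv2.findContours((sil(m,k,best.x[0]/1e3,best.x[1]/1e3,best.x[2]/100,z0)>127).astype(np.uint8),0,1)[0]
        cv2.drawContours(out,c,-1,(255,0,255),1)
    cv2.imwrite("pics/%s_fit.png"%name,out[:,:,::-1]); return mk
if __name__=="__main__":
    run("w1",dict(a=(.546,.134,.08),c=(.53,.2155,.05),d=(.53,.295,.05),b=(.532,.375,.06)))
E
python3 fitw.py
```

```text
a [542.8 133.8   8.7] 933.3 of 2407
c [524.7 214.8   4.1] 1106.7 of 3702
d [528.3 294.7   5.2] 1018.1 of 3777
b [516.8 378.7   2.4] 1046.4 of 2538
```

View pics/w1_fit.png

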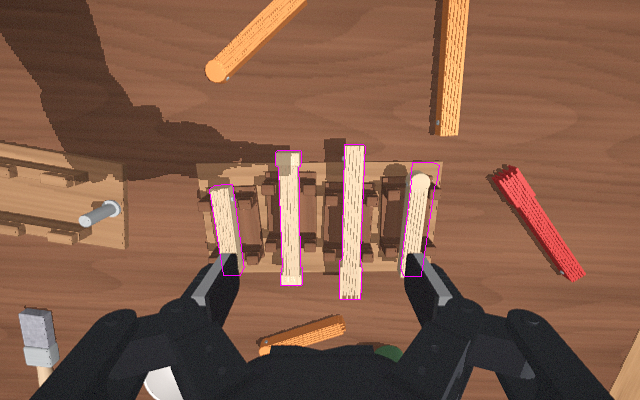

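```bash
python3 -c "
from h import *
plan(.528,.295,.10,.052)"
```

```text
t 3.05 pos [0.4608 0.2522 0.2494] q [0.373 0.054 0.142 1.658 0.    0.325] w 0.0851 F [-0.3 -0.7  0.3] toolz [ 0.  0. -1.]
shift [ 39.5  69.2 149.4] twist [-0.004  3.138] turn angle jaw: 1.619
```

```bash
python3 -m inch '[[[39.5,69.2,60],0,-0.1],[[39.5,69.2,149.4],0,-0.1],[[39.5,69.2,149.4],0,-0.1],[[39.5,69.2,149.4],0,-0.1],[[39.5,69.2,149.4],0,-0.1],[[39.5,69.2,149.4],0,-0.1],[[39.5,69.2,149.4],0,-0.1]]' 40; python3 look.py w2; python3 -c "
from h import *
plan(.528,.295,.025,.052)"
```

```text
t: 3.75
eef_pos: [0.5292, 0.2955, 0.103]
tool_rot: [2.165, 2.274, 0.006]
contact_force: [0.6, 0.4, 0.1]
gripper_width: 0.0473
t 3.8 pos [0.5295 0.2956 0.1033] q [ 0.399  0.262  0.084  1.388 -0.     0.35 ] w 0.0469 F [-0.3  0.2 -0.5] toolz [ 0.005  0.002 -1.   ]
shift [-0.7 -1.9 78.3] twist [-3.000e-03  3.139e+00] turn angle jaw: 1.62
```

View pics/w2.png

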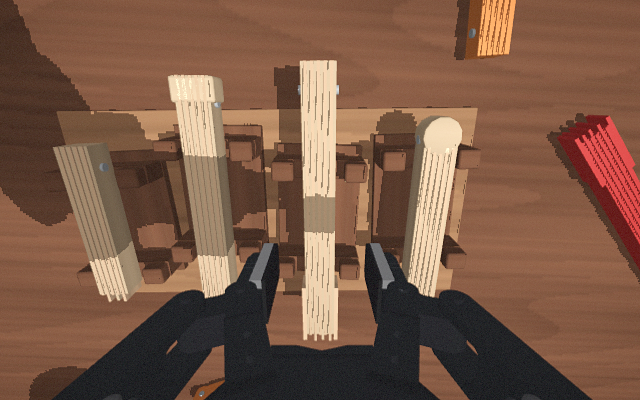

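```bash
python3 - <<'E'
from h import *
import pickle
m=pickle.load(open("pics/w2.pkl","rb"))
f=lambda n,c,z=.056: print(n,px2w(m,c,z)[:,:2].round(4).tolist())
f("d near end l/r",[(301,62),(337,62)]); f("d far end",[(303,339),(338,339)])
f("b head near/L/R",[(439,117),(416,134),(462,134)]); f("b mid L/R row 200",[(417.5,200),(450,200)]); f("b row 280",[(407,280),(438,280)])
f("c near",[(168,77),(221,77)]);f("a near",[(55,147),(100,143)]);f("a far",[(100,300),(138,293)])
E
```

```text
d near end l/r [[0.4257, 0.2781], [0.4246, 0.2995]]
d far end [[0.6319, 0.2855], [0.6305, 0.3141]]
b head near/L/R [[0.4528, 0.3656], [0.464, 0.3528], [0.4625, 0.3822]]
b mid L/R row 200 [[0.5082, 0.3606], [0.5071, 0.383]]
b row 280 [[0.5721, 0.3625], [0.571, 0.386]]
c near [[0.438, 0.1984], [0.4364, 0.2303]]
a near [[0.4838, 0.1207], [0.4798, 0.1502]]
a far [[0.6015, 0.1273], [0.5936, 0.1576]]
```

```bash
python3 -m inch '[[[-0.5,-1.5,30],0,-0.1],[[-0.5,-1.5,60],0,-0.1],[[-0.5,-1.5,76],0,-0.1],[[-0.5,-1.5,76],0,-0.1],[[-0.5,-1.5,76],0,-0.1],[[-0.5,-1.5,76],0,1],[[-0.5,-1.5,76],0,1],[[-0.5,-1.5,76],0,1],[[-0.5,-1.5,76],0,1],[[-0.5,-1.5,76],0,1],[[-0.5,-1.5,76],0,1]]' 40; python3 -c "
from h import *
plan(.528,.295,.14,-.135)"
```

```text
t: 4.9
eef_pos: [0.5284, 0.2952, 0.0267]
tool_rot: [2.165, 2.274, 0.007]
contact_force: [-0.1, 0.5, 6.0]
gripper_width: 0.0217
t 4.9 pos [0.5284 0.2952 0.0267] q [ 0.399  0.3   -0.025  1.241 -0.     0.35 ] w 0.0217 F [-0.1  0.5  6. ] toolz [ 0.004  0.002 -1.   ]
shift [ 0.000e+00  1.000e-01 -1.133e+02] twist [ 0.184 -2.957] turn angle jaw: 1.62
```

```bash
python3 -m inch '[[[0,0,-20],0,1],[[0,0,-50],0,1],[[0,0,-90],0,1],[[0,0,-130],0,1],[[0,0,-130],0,1],[[0,0,-130],0,1]]'; python3 look.py w3; python3 -c "
from h import *
plan(.512,-.197,.15,-.134)"
```

```text
t: 5.5
eef_pos: [0.5275, 0.295, 0.1558]
tool_rot: [2.165, 2.274, 0.005]
contact_force: [-0.6, 0.3, -0.8]
gripper_width: 0.0215
t 5.55 pos [0.5264 0.2945 0.1537] q [0.399 0.248 0.168 1.491 0.    0.35 ] w 0.0216 F [-0.7  0.2 -1.3] toolz [-0.  0. -1.]
shift [-490.2  -38.6    3.7] twist [ 0.183 -2.958] turn angle jaw: 1.62
```

View pics/w3.png

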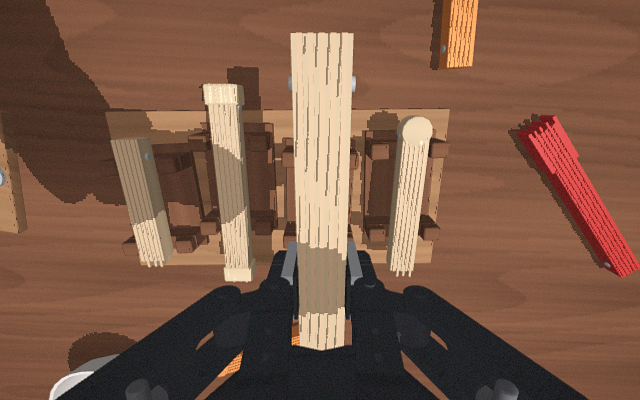

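```bash
python3 - <<'E'
from h import *
import pickle
m=pickle.load(open("pics/w3.pkl","rb"))
f=lambda n,c,z=.056: print(n,px2w(m,c,z)[:,:2].round(4).tolist())
f("b head near/L/R",[(415,116),(397,131),(433,131)]); f("b row 180",[(397,180),(425,180)]); f("b far 273",[(390,273),(412,273)])
f("c near",[(204,86),(244,86)]);f("c far",[(225,281),(255,281)]);f("a near top",[(113,139),(149,136)]);f("a far",[(141,265),(170,262)])
E
python3 -m inch '[[[-490,-38.6,3],0.183,1],[[-490,-38.6,3],0.183,1],[[-490,-38.6,3],0.183,1],[[-490,-38.6,3],0.183,1],[[-490,-38.6,3],0.183,1],[[-490,-38.6,3],0.183,1],[[-490,-38.6,3],0.183,1],[[-490,-38.6,3],0.183,1],[[-490,-38.6,3],0.183,1],[[-490,-38.6,3],0.183,1],[[-490,-38.6,3],0.183,1],[[-490,-38.6,3],0.183,1]]'; python3 -c "
from h import *
plan(.512,-.197,.15,-.134)"
```

```text
b head near/L/R [[0.4525, 0.3667], [0.4649, 0.3538], [0.4635, 0.3832]]
b row 180 [[0.506, 0.3592], [0.5048, 0.3833]]
b far 273 [[0.598, 0.3647], [0.597, 0.3858]]
c near [[0.4384, 0.1991], [0.4368, 0.2301]]
c far [[0.6147, 0.2059], [0.6133, 0.2349]]
a near top [[0.483, 0.1213], [0.4791, 0.1511]]
a far [[0.6009, 0.1272], [0.5963, 0.155]]
t: 6.75
eef_pos: [0.5104, -0.1969, 0.1484]
tool_rot: [-2.364, -2.062, 0.002]
contact_force: [0.2, 0.5, -0.4]
gripper_width: 0.0212
t 6.75 pos [ 0.5104 -0.1969  0.1484] q [-4.910e-01  1.080e-01 -2.000e-03  1.466e+00  1.000e-03 -3.550e-01] w 0.0212 F [ 0.2  0.5 -0.4] toolz [-0.004  0.003 -1.   ]
shift [ 0.2  1.6 -1.6] twist [-2.000e-03  3.139e+00] turn angle jaw: 1.435
```

```bash
python3 look.py w4
```

```text
(no output)
```

View pics/w4.png

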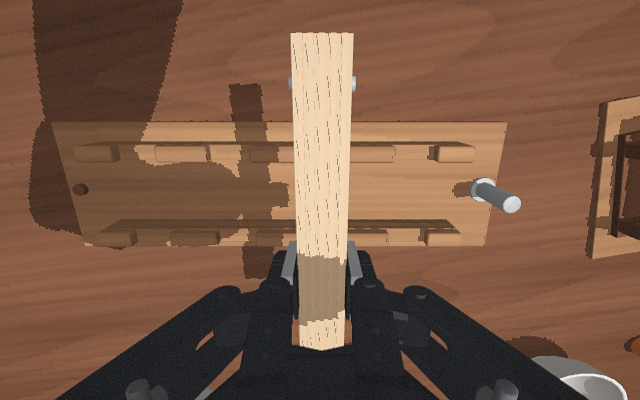

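```bash
cat > rk.py <<'E'
from h import *
import pickle,sys
def draw(name,ox,oy,yaw):
    m=pickle.load(open("pics/%s.pkl"%name,"rb")); im=np.load("pics/%s.npy"%name)[:,:,::-1].copy()
    c,s=np.cos(yaw),np.sin(yaw)
    W=lambda P:[(ox+c*u-s*v,oy+s*u+c*v,z) for u,v,z in P]
    def poly(P,col): cv2.polylines(im,[np.round(proj(m,W(P))*8).astype(np.int32)],True,col,1,cv2.LINE_AA,3)
    poly([(-.065,-.215,.012),(.065,-.215,.012),(.065,.215,.012),(-.065,.215,.012)],(255,0,255))
    for x in(-.04,.04):
        for y in(-.08,0,.08): poly([(x-.007,y-.022,.048),(x+.007,y-.022,.048),(x+.007,y+.022,.048),(x-.007,y+.022,.048)],(255,255,0))
        for y in(-.12,-.04,.04,.12): poly([(x-.007,y-.018,.036),(x+.007,y-.018,.036),(x+.007,y+.018,.036),(x-.007,y+.018,.036)],(0,255,0))
    for y in(-.2,.2):
        q=proj(m,W([(0,y,.012)]))[0]; cv2.circle(im,(int(q[0]),int(q[1])),3,(0,0,255),1)
    cv2.imwrite("pics/%s_rk.png"%name,im)
draw(sys.argv[1],*map(float,sys.argv[2:5]))
E
python3 rk.py w4 .5065 -.2365 -.134
```

```text
(no output)
```

View pics/w4_rk.png

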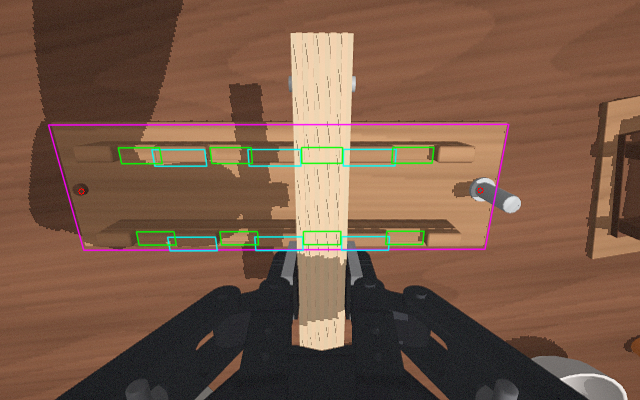

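```bash
python3 -m inch '[[[0.5,-1,40],0,1],[[0.5,-1,80],0,1],[[0.5,-1,105],0,1],[[0.5,-1,110],0,1],[[0.5,-1,110],0,1],[[0.5,-1,110],0,1]]'; python3 -c "
from h import *
plan(.5095,-.1963,.0275,-.134)"
```

```text
t: 7.4
eef_pos: [0.5124, -0.1959, 0.0426]
tool_rot: [2.362, 2.068, 0.002]
contact_force: [0.0, 0.5, -0.8]
gripper_width: 0.0213
t 7.4 pos [ 0.5124 -0.1959  0.0426] q [-0.488  0.149 -0.17   1.249  0.    -0.355] w 0.0213 F [ 0.   0.5 -0.8] toolz [ 0.002 -0.001 -1.   ]
shift [-0.7 -2.8 15.1] twist [ 2.00e-03 -3.14e+00] turn angle jaw: 1.438
```

```bash
python3 -m inch '[[[-0.7,-2.5,5],0,1],[[-0.7,-2.5,10],0,1],[[-0.7,-2.5,14],0,1],[[-0.7,-2.5,14],0,1],[[-0.7,-2.5,14],0,1],[[-0.7,-2.5,14],0,1]]'; python3 -c "
from h import *
plan(.5095,-.1963,.0275,-.134)"
```

```text
t: 8.0
eef_pos: [0.5085, -0.1966, 0.0269]
tool_rot: [-2.365, -2.068, 0.0]
contact_force: [0.2, -0.7, -1.2]
gripper_width: 0.0213
t 8.0 pos [ 0.5085 -0.1966  0.0269] q [-0.492  0.155 -0.195  1.22  -0.    -0.358] w 0.0213 F [ 0.2 -0.7 -1.2] toolz [-0.  0. -1.]
shift [ 0.5  1.  -0.6] twist [ 0.    -3.142] turn angle jaw: 1.437
```

```bash
python3 -m inch '[[[0,0.5,0.5],0,1],[[0,0.5,0.5],0,0.1],[[0,0.5,0.5],0,-0.1],[[0,0.5,0.5],0,-0.1],[[0,0.5,-5],0,-0.1],[[0,0.5,-50],0,-0.1],[[0,0.5,-100],0,-0.1],[[0,0.5,-130],0,-0.1],[[0,0.5,-130],0,-0.1],[[0,0.5,-130],0,-0.1]]'; python3 look.py w5;python3 -c "
from h import *
plan(.526,.374,.12,.05)"; python3 rk.py w5 .5042 -.236 -.134
```

```text
t: 9.0
eef_pos: [0.5099, -0.197, 0.1586]
tool_rot: [2.363, 2.066, 0.002]
contact_force: [-0.1, -0.5, -0.9]
gripper_width: 0.0472
t 9.05 pos [ 0.5089 -0.1966  0.1568] q [-0.491  0.097  0.003  1.477 -0.    -0.358] w 0.047 F [ 0.7  0.3 -0.3] toolz [-0.  0. -1.]
shift [567.7 -59.2  36.8] twist [-0.184  2.958] turn angle jaw: 1.437
```

View pics/w5_rk.png

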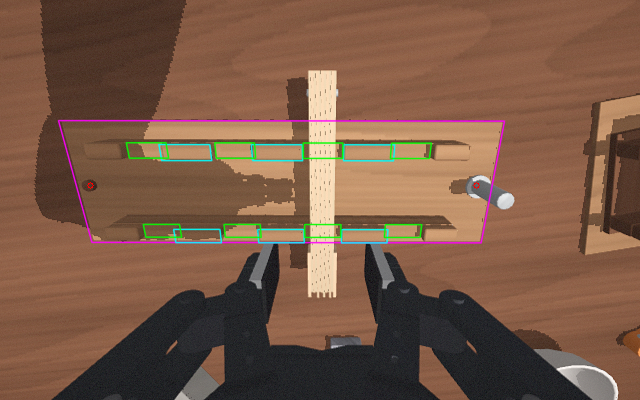

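```bash
python3 -m inch '[[[568,-59,0],-0.184,-0.1],[[568,-59,0],-0.184,-0.1],[[568,-59,0],-0.184,-0.1],[[568,-59,0],-0.184,-0.1],[[568,-59,0],-0.184,-0.1],[[568,-59,0],-0.184,-0.1],[[568,-59,0],-0.184,-0.1],[[568,-59,0],-0.184,-0.1],[[568,-59,0],-0.184,-0.1],[[568,-59,0],-0.184,-0.1],[[568,-59,0],-0.184,-0.1],[[568,-59,30],-0.184,-0.1]]'; python3 -m inch '[[[0,0,0],0,-0.1],[[0,0,0],0,-0.1],[[0,0,0],0,-0.1]]';python3 look.py w6; python3 -c "
from h import *
plan(.526,.374,.026,.05)"; python3 -c "
import fitw
fitw.run('w6',dict(b=(.526,.374,.05),c=(.526,.215,.05)))"
```

```text
t: 10.25
eef_pos: [0.5273, 0.3797, 0.129]
tool_rot: [2.16, 2.28, 0.011]
contact_force: [0.8, -0.8, -0.1]
gripper_width: 0.0473
t: 10.55
eef_pos: [0.5262, 0.3729, 0.1265]
tool_rot: [-2.166, -2.275, 0.003]
contact_force: [-0.3, -0.6, 0.4]
gripper_width: 0.0467
t 10.6 pos [0.5267 0.3729 0.1274] q [ 0.512  0.364  0.259  1.465 -0.     0.464] w 0.0472 F [-0.4  0.4  0.6] toolz [ 0. -0. -1.]
shift [  1.1  -0.7 101.4] twist [-1.00e-03  3.14e+00] turn angle jaw: 1.619
b [523.  373.    3.4] 1409.6 of 6443
c [525.9 215.2   3.8] 3747.1 of 8986
```

View pics/w6_fit.png

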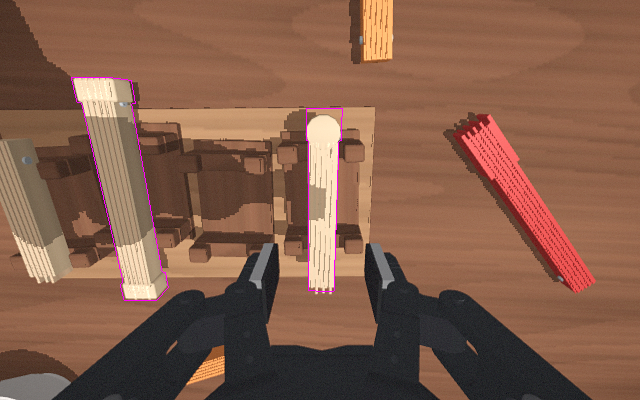

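```bash
python3 -m inch '[[[0,0,40],0,-0.1],[[0,0,75],0,-0.1],[[0,0,96],0,-0.1],[[0,0,100],0,-0.1],[[0,0,100],0,-0.1],[[0,0,100],0,-0.1],[[0,0,100],0,1],[[0,0,100],0,1],[[0,0,100],0,1],[[0,0,100],0,1],[[0,0,100],0,1],[[0,0,100],0,1]]'; python3 -c "
from h import *
plan(.5265,.373,.0265,-.134)"
```

```text
t: 11.8
eef_pos: [0.5279, 0.375, 0.0294]
tool_rot: [2.164, 2.275, 0.006]
contact_force: [1.1, -0.9, 5.5]
gripper_width: 0.0213
t 11.8 pos [0.5279 0.375  0.0294] q [ 0.514  0.405  0.115  1.276 -0.     0.464] w 0.0213 F [ 1.1 -0.9  5.5] toolz [ 0.004  0.002 -1.   ]
shift [-1.9 -1.5  2.9] twist [ 0.184 -2.957] turn angle jaw: 1.621
```

```bash
python3 -m inch '[[[0,0,-20],0,1],[[0,0,-50],0,1],[[0,0,-90],0,1],[[0,0,-120],0,1],[[0,0,-120],0,1],[[0,0,-120],0,1]]'; python3 -c "
from h import *
plan(.5212,-.117,.15,-.134)"
```

```text
t: 12.4
eef_pos: [0.5268, 0.3746, 0.1477]
tool_rot: [2.164, 2.276, 0.003]
contact_force: [0.0, -0.1, -1.0]
gripper_width: 0.021
t 12.4 pos [0.5268 0.3746 0.1477] q [0.514 0.363 0.297 1.503 0.    0.464] w 0.021 F [ 0.  -0.1 -1. ] toolz [ 0.002  0.001 -1.   ]
shift [-490.7  -30.3   -2.8] twist [ 0.184 -2.957] turn angle jaw: 1.621
```

```bash
python3 -m inch '[[[-491,-30,0],0.184,1],[[-491,-30,0],0.184,1],[[-491,-30,0],0.184,1],[[-491,-30,0],0.184,1],[[-491,-30,0],0.184,1],[[-491,-30,0],0.184,1],[[-491,-30,0],0.184,1],[[-491,-30,0],0.184,1],[[-491,-30,0],0.184,1],[[-491,-30,0],0.184,1],[[-491,-30,0],0.184,1],[[-491,-30,0],0.184,1]]'; python3 -m inch '[[[0,0,40],0,1],[[0,0,80],0,1],[[0,0,95],0,1],[[0,0,95],0,1],[[0,0,95],0,1]]'; python3 look.py w7; python3 -c "
from h import *
plan(.5212,-.117,.0295,-.134)"
```

```text
t: 13.6
eef_pos: [0.5194, -0.118, 0.1444]
tool_rot: [-2.364, -2.062, 0.003]
contact_force: [0.5, -0.7, -1.9]
gripper_width: 0.0218
t: 14.1
eef_pos: [0.5213, -0.1169, 0.0526]
tool_rot: [2.363, 2.07, 0.0]
contact_force: [0.3, -0.0, 0.3]
gripper_width: 0.021
t 14.15 pos [ 0.5224 -0.1175  0.0538] q [-0.347  0.108 -0.192  1.268  0.    -0.214] w 0.0213 F [-0.3 -0.1 -0.7] toolz [ 0.003 -0.001 -1.   ]
shift [ 0.4 -1.3 24.3] twist [ 1.00e-03 -3.14e+00] turn angle jaw: 1.438
```

View pics/w7.png

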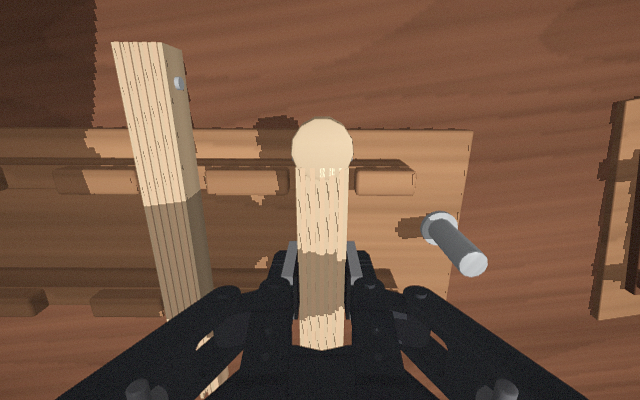

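```bash
python3 -m inch '[[[0,-1,10],0,1],[[0,-1,20],0,1],[[0,-1,23],0,1],[[0,-1,23],0,1],[[0,-1,23],0,1],[[0,-1,23],0,1]]'; python3 -c "
from h import *
plan(.5212,-.117,.0295,-.134)"
```

```text
t: 14.75
eef_pos: [0.5201, -0.1176, 0.0294]
tool_rot: [2.365, 2.068, 0.0]
contact_force: [-1.9, 0.7, 4.0]
gripper_width: 0.0213
t 14.75 pos [ 0.5201 -0.1176  0.0294] q [-0.348  0.123 -0.226  1.221  0.    -0.214] w 0.0213 F [-1.9  0.7  4. ] toolz [ 0. -0. -1.]
shift [ 0.8  1.  -0.1] twist [ 0.    -3.141] turn angle jaw: 1.437
```

Light touch-down at the expected height; release and go for c.

```bash
python3 -m inch '[[[0,0,0],0,0.1],[[0,0,0],0,-0.1],[[0,0,0],0,-0.1],[[0,0,-5],0,-0.1],[[0,0,-50],0,-0.1],[[0,0,-100],0,-0.1],[[0,0,-125],0,-0.1],[[0,0,-125],0,-0.1],[[0,0,-125],0,-0.1]]'; python3 look.py w8;python3 -c "
from h import *
plan(.526,.215,.12,.039)"; python3 rk.py w8 .5042 -.236 -.134
```

```text
t: 15.65
eef_pos: [0.5206, -0.1178, 0.1548]
tool_rot: [2.364, 2.067, 0.001]
contact_force: [-0.0, -0.3, -0.6]
gripper_width: 0.0472
t 15.7 pos [ 0.5196 -0.1175  0.1532] q [-0.348  0.066 -0.038  1.469 -0.    -0.214] w 0.047 F [-0.2  0.1  0.1] toolz [-0.001  0.    -1.   ]
shift [330.3 -38.   33.3] twist [-0.173  2.969] turn angle jaw: 1.437
```

View pics/w8_rk.png

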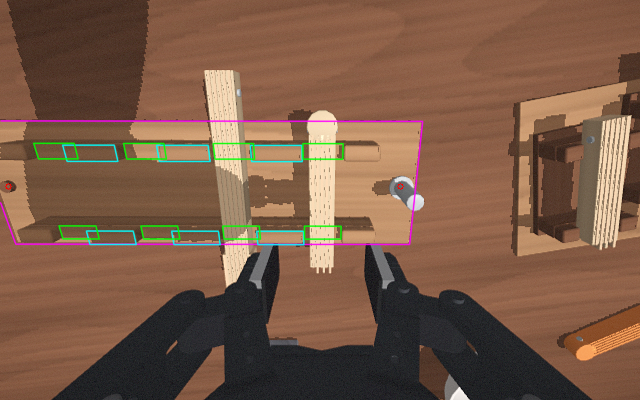

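```bash
python3 -m inch '[[[330,-38,0],-0.173,-0.1],[[330,-38,0],-0.173,-0.1],[[330,-38,0],-0.173,-0.1],[[330,-38,0],-0.173,-0.1],[[330,-38,0],-0.173,-0.1],[[330,-38,0],-0.173,-0.1],[[330,-38,0],-0.173,-0.1],[[330,-38,30],-0.173,-0.1],[[330,-38,30],-0.173,-0.1],[[330,-38,30],-0.173,-0.1],[[330,-38,30],-0.173,-0.1]]';python3 look.py w9; python3 -c "
from h import *
plan(.526,.215,.028,.039)"; python3 -c "
import fitw
fitw.run('w9',dict(a=(.543,.134,.087),c=(.526,.215,.04)))"
```

```text
t: 16.8
eef_pos: [0.5263, 0.2137, 0.124]
tool_rot: [-2.179, -2.263, 0.001]
contact_force: [0.5, 0.9, 0.7]
gripper_width: 0.0471
t 16.85 pos [0.5269 0.2138 0.1247] q [ 0.268  0.162  0.011  1.419 -0.     0.23 ] w 0.047 F [ 0.9 -0.3 -0.4] toolz [ 0.001  0.    -1.   ]
shift [ 1.3 -0.9 96.7] twist [-1.00e-03  3.14e+00] turn angle jaw: 1.609
a [542.8 133.5   7.2] 2002.8 of 5200
c [525.6 214.2   4.2] 1478.3 of 7727
```

View pics/w9_fit.png

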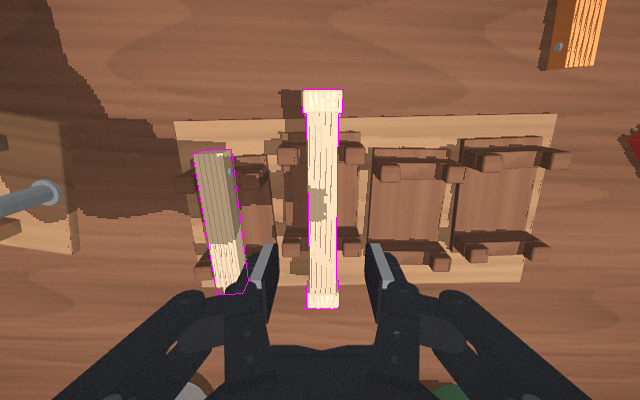

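Fit matches frame c (end blocks visible at (322,100) and (322,300)); gripper is centred on it.

```bash
python3 -m inch '[[[0,-1,40],0,-0.1],[[0,-1,75],0,-0.1],[[0,-1,95],0,-0.1],[[0,-1,97],0,-0.1],[[0,-1,97],0,-0.1],[[0,-1,97],0,-0.1],[[0,-1,97],0,1],[[0,-1,97],0,1],[[0,-1,97],0,1],[[0,-1,97],0,1],[[0,-1,97],0,1],[[0,-1,97],0,1]]'; python3 -c "
from h import *
plan(.526,.2145,.0265,-.134)"; python3 -m inch '[[[0,0,-20],0,1],[[0,0,-50],0,1],[[0,0,-90],0,1],[[0,0,-122],0,1],[[0,0,-122],0,1],[[0,0,-122],0,1]]'; python3 -c "
from h import *
plan(.4989,-.2756,.15,-.134)"
```

```text
t: 18.05
eef_pos: [0.527, 0.2149, 0.0291]
tool_rot: [2.176, 2.263, 0.005]
contact_force: [-0.1, -0.6, 5.9]
gripper_width: 0.0212
t 18.05 pos [0.527  0.2149 0.0291] q [ 0.269  0.209 -0.129  1.229 -0.     0.23 ] w 0.0212 F [-0.1 -0.6  5.9] toolz [ 0.004  0.001 -1.   ]
shift [-0.4 -1.   2.6] twist [ 0.173 -2.968] turn angle jaw: 1.61
t: 18.65
eef_pos: [0.5259, 0.2147, 0.1497]
tool_rot: [2.177, 2.264, 0.002]
contact_force: [0.4, -0.4, -1.3]
gripper_width: 0.0213
t 18.65 pos [0.5259 0.2147 0.1497] q [0.27  0.154 0.052 1.467 0.    0.23 ] w 0.0213 F [ 0.4 -0.4 -1.3] toolz [ 0.002  0.001 -1.   ]
shift [-488.9  -46.2   -0.6] twist [ 0.173 -2.968] turn angle jaw: 1.61
```

```bash
python3 -m inch '[[[-489,-45,0],0.173,1],[[-489,-45,0],0.173,1],[[-489,-45,0],0.173,1],[[-489,-45,0],0.173,1],[[-489,-45,0],0.173,1],[[-489,-45,0],0.173,1],[[-489,-45,0],0.173,1],[[-489,-45,0],0.173,1],[[-489,-45,0],0.173,1],[[-489,-45,0],0.173,1],[[-489,-45,0],0.173,1],[[-489,-45,0],0.173,1]]'; python3 -m inch '[[[0,0,40],0,1],[[0,0,80],0,1],[[0,0,95],0,1],[[0,0,95],0,1],[[0,0,95],0,1]]'; python3 look.py w10; python3 -c "
from h import *
plan(.5,-.2755,.0295,-.134)"
```

```text
t: 19.85
eef_pos: [0.498, -0.2757, 0.1461]
tool_rot: [-2.363, -2.062, 0.001]
contact_force: [0.5, 0.2, -0.8]
gripper_width: 0.0211
t: 20.35
eef_pos: [0.5, -0.2752, 0.0547]
tool_rot: [2.363, 2.069, 0.0]
contact_force: [0.3, -0.3, 0.1]
gripper_width: 0.0214
t 20.4 pos [ 0.5009 -0.276   0.0559] q [-0.621  0.199 -0.086  1.283  0.    -0.488] w 0.0213 F [-0.7  0.2  0.2] toolz [ 0.002 -0.002 -1.   ]
shift [ 0.4 -1.  26.4] twist [ 1.00e-03 -3.14e+00] turn angle jaw: 1.438
```

View pics/w10.png

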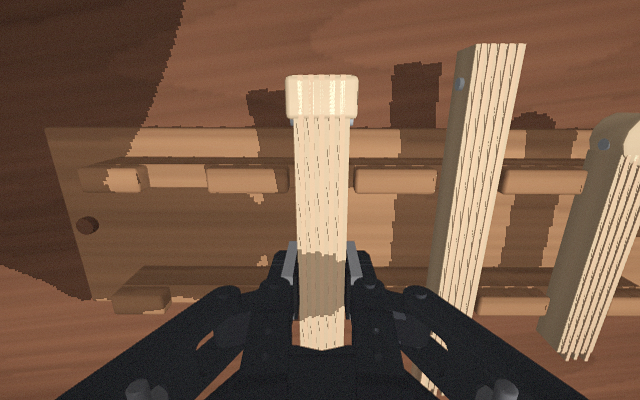

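```bash
python3 -m inch '[[[0,-0.5,10],0,1],[[0,-0.5,20],0,1],[[0,-0.5,25],0,1],[[0,-0.5,25],0,1],[[0,-0.5,25],0,1],[[0,-0.5,25],0,1]]'; python3 -c "
from h import *
plan(.5,-.2755,.0295,-.134)"
```

```text
t: 21.0
eef_pos: [0.4992, -0.2759, 0.0291]
tool_rot: [2.365, 2.068, 0.0]
contact_force: [-0.7, 1.1, 1.7]
gripper_width: 0.0212
t 21.0 pos [ 0.4992 -0.2759  0.0291] q [-0.623  0.216 -0.121  1.234  0.    -0.489] w 0.0212 F [-0.7  1.1  1.7] toolz [ 0. -0. -1.]
shift [ 0.5  0.7 -0.4] twist [ 0.    -3.142] turn angle jaw: 1.437
```

```bash
python3 -m inch '[[[0,0,0],0,0.1],[[0,0,0],0,-0.1],[[0,0,0],0,-0.1],[[0,0,-5],0,-0.1],[[0,0,-50],0,-0.1],[[0,0,-100],0,-0.1],[[0,0,-125],0,-0.1],[[0,0,-125],0,-0.1],[[0,0,-125],0,-0.1]]'; python3 -c "
from h import *
plan(.5425,.1335,.12,.08)"
```

```text
t: 21.9
eef_pos: [0.4996, -0.2762, 0.155]
tool_rot: [2.363, 2.067, 0.001]
contact_force: [-1.3, -0.6, -0.5]
gripper_width: 0.0467
t 21.9 pos [ 0.4996 -0.2762  0.155 ] q [-0.622  0.161  0.069  1.477 -0.    -0.489] w 0.0467 F [-1.3 -0.6 -0.5] toolz [ 0.002 -0.001 -1.   ]
shift [411.8 -12.2  34.5] twist [-0.214  2.928] turn angle jaw: 1.437
```

```bash
python3 -m inch '[[[412,-12,0],-0.214,-0.1],[[412,-12,0],-0.214,-0.1],[[412,-12,0],-0.214,-0.1],[[412,-12,0],-0.214,-0.1],[[412,-12,0],-0.214,-0.1],[[412,-12,0],-0.214,-0.1],[[412,-12,0],-0.214,-0.1],[[412,-12,0],-0.214,-0.1],[[412,-12,30],-0.214,-0.1],[[412,-12,30],-0.214,-0.1],[[412,-12,30],-0.214,-0.1],[[412,-12,30],-0.214,-0.1]]';python3 look.py w11; python3 -c "
from h import *
plan(.5425,.1335,.028,.08)"; python3 -c "
import fitw
fitw.run('w11',dict(a=(.543,.134,.087)))"
```

```text
t: 23.1
eef_pos: [0.5419, 0.1329, 0.1238]
tool_rot: [-2.132, -2.307, 0.002]
contact_force: [-0.3, -0.1, -0.7]
gripper_width: 0.0471
t 23.15 pos [0.5425 0.1328 0.1246] q [ 0.12   0.137 -0.018  1.416 -0.     0.042] w 0.0473 F [ 0.3 -0.7  0.6] toolz [ 0.001 -0.    -1.   ]
shift [ 0.7 -0.  96.6] twist [-2.00e-03  3.14e+00] turn angle jaw: 1.649
a [531.5 131.7   7.6] 1462.5 of 5724
```

View pics/w11_fit.png

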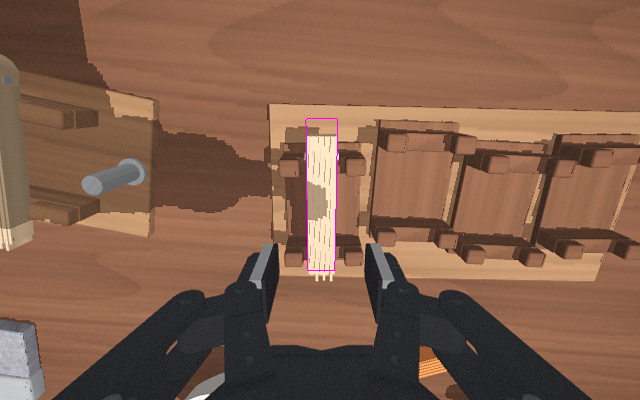

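```bash
python3 - <<'E'
from h import *
import pickle
m=pickle.load(open("pics/w11.pkl","rb"))
print(px2w(m,[(307,135),(336,135),(306,268),(334,268),(322,274),(322,281)],.056).round(4))
E
```

```text
[[0.4831 0.1178 0.056 ]
 [0.4814 0.1384 0.056 ]
 [0.5909 0.1239 0.056 ]
 [0.5891 0.147  0.056 ]
 [0.5955 0.1376 0.056 ]
 [0.6023 0.1381 0.056 ]]
```

```bash
python3 -m inch '[[[-0.5,-1,40],0,-0.1],[[-0.5,-1,75],0,-0.1],[[-0.5,-1,95],0,-0.1],[[-0.5,-1,97],0,-0.1],[[-0.5,-1,97],0,-0.1],[[-0.5,-1,97],0,-0.1],[[-0.5,-1,97],0,1],[[-0.5,-1,97],0,1],[[-0.5,-1,97],0,1],[[-0.5,-1,97],0,1],[[-0.5,-1,97],0,1],[[-0.5,-1,97],0,1]]'; python3 -c "
from h import *
plan(.542,.1325,.0265,-.134)"; python3 -m inch '[[[0,0,-20],0,1],[[0,0,-50],0,1],[[0,0,-90],0,1],[[0,0,-122],0,1],[[0,0,-122],0,1],[[0,0,-122],0,1]]'; python3 -c "
from h import *
plan(.4885,-.3549,.15,-.134)"
```

```text
t: 24.35
eef_pos: [0.5429, 0.1337, 0.029]
tool_rot: [2.129, 2.307, 0.004]
contact_force: [0.4, -1.0, 5.9]
gripper_width: 0.0215
t 24.35 pos [0.5429 0.1337 0.029 ] q [ 0.122  0.184 -0.158  1.225 -0.     0.041] w 0.0215 F [ 0.4 -1.   5.9] toolz [ 0.004  0.    -1.   ]
shift [-1.1 -1.   2.5] twist [ 0.214 -2.927] turn angle jaw: 1.651
t: 24.95
eef_pos: [0.5419, 0.1337, 0.1499]
tool_rot: [2.129, 2.308, 0.003]
contact_force: [-1.1, -0.7, -1.3]
gripper_width: 0.0213
t 24.95 pos [0.5419 0.1337 0.1499] q [0.122 0.128 0.023 1.464 0.    0.041] w 0.0213 F [-1.1 -0.7 -1.3] toolz [ 0.002  0.    -1.   ]
shift [-4.828e+02 -9.240e+01 -4.000e-01] twist [ 0.214 -2.927] turn angle jaw: 1.651
```

```bash
python3 -m inch '[[[-483,-91.5,0],0.214,1],[[-483,-91.5,0],0.214,1],[[-483,-91.5,0],0.214,1],[[-483,-91.5,0],0.214,1],[[-483,-91.5,0],0.214,1],[[-483,-91.5,0],0.214,1],[[-483,-91.5,0],0.214,1],[[-483,-91.5,0],0.214,1],[[-483,-91.5,0],0.214,1],[[-483,-91.5,0],0.214,1],[[-483,-91.5,0],0.214,1],[[-483,-91.5,0],0.214,1]]'; python3 -m inch '[[[0,0,40],0,1],[[0,0,80],0,1],[[0,0,95],0,1],[[0,0,95],0,1],[[0,0,95],0,1]]'; python3 look.py w12; python3 -c "
from h import *
plan(.489,-.355,.0295,-.134)"
```

```text
t: 26.15
eef_pos: [0.4872, -0.355, 0.1462]
tool_rot: [-2.363, -2.062, -0.0]
contact_force: [-0.2, 0.9, -1.7]
gripper_width: 0.0213
t: 26.65
eef_pos: [0.4892, -0.3545, 0.0548]
tool_rot: [2.363, 2.069, 0.0]
contact_force: [0.5, 0.2, 0.3]
gripper_width: 0.0216
t 26.7 pos [ 0.49   -0.3555  0.0561] q [-0.738  0.283  0.015  1.299  0.    -0.606] w 0.0215 F [ 0.1 -0.1  0.2] toolz [ 0.002 -0.002 -1.   ]
shift [ 0.4 -1.1 26.6] twist [ 1.00e-03 -3.14e+00] turn angle jaw: 1.438
```

View pics/w12.png

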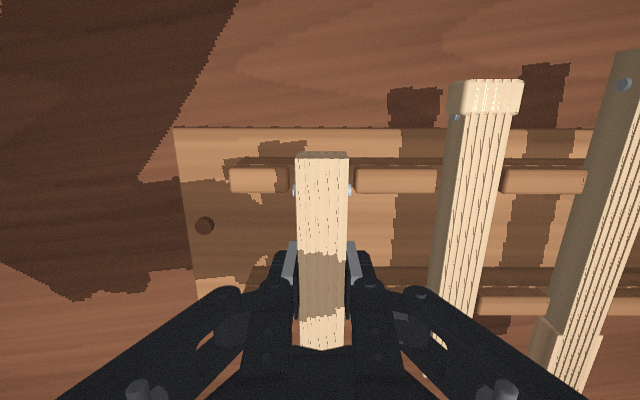

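```bash
python3 -m inch '[[[0,-0.5,10],0,1],[[0,-0.5,20],0,1],[[0,-0.5,25],0,1],[[0,-0.5,25.5],0,1],[[0,-0.5,25.5],0,1],[[0,-0.5,25.5],0,1]]'; python3 -c "
from h import *
plan(.489,-.355,.0295,-.134)"
```

```text
t: 27.3
eef_pos: [0.4882, -0.3553, 0.029]
tool_rot: [2.365, 2.068, 0.0]
contact_force: [-2.5, 0.6, 4.8]
gripper_width: 0.0213
t 27.3 pos [ 0.4882 -0.3553  0.029 ] q [-0.74   0.299 -0.021  1.25   0.    -0.606] w 0.0213 F [-2.5  0.6  4.8] toolz [ 0. -0. -1.]
shift [ 0.4  0.7 -0.5] twist [ 0.    -3.142] turn angle jaw: 1.437
```

Release, rise, and back off to view the whole rack (shift toward the rack's middle and upward).

```bash
python3 -m inch '[[[0,0,0],0,0.1],[[0,0,0],0,-0.1],[[0,0,0],0,-0.1],[[0,0,-5],0,-0.1],[[0,0,-50],0,-0.1],[[0,0,-100],0,-0.1],[[40,-20,-150],0,-0.1],[[80,-40,-190],0,-0.1],[[118,-60,-200],0,-0.1],[[118,-60,-200],0,-0.1],[[118,-60,-200],0,-0.1],[[118,-60,-200],0,-0.1]]'; python3 look.py w13; python3 rk.py w13 .5042 -.236 -.134; python3 - <<'E'
from h import *
for n in("top","side"):
    im=optics.capture(n); cv2.imwrite("pics/%s9.png"%n,im[:,:,::-1])
    if n=="top": cv2.imwrite("pics/top9c.png",cv2.resize(im[140:270,200:510,::-1],None,fx=2.5,fy=2.5,interpolation=cv2.INTER_CUBIC))
E
```

```text
t: 28.5
eef_pos: [0.4448, -0.2305, 0.2288]
tool_rot: [2.363, 2.067, -0.0]
contact_force: [0.0, -0.3, -0.3]
gripper_width: 0.047
```

View pics/w13_rk.png

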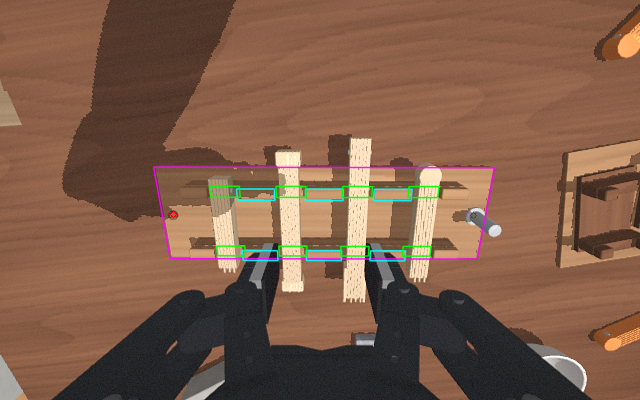

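View pics/top9c.png

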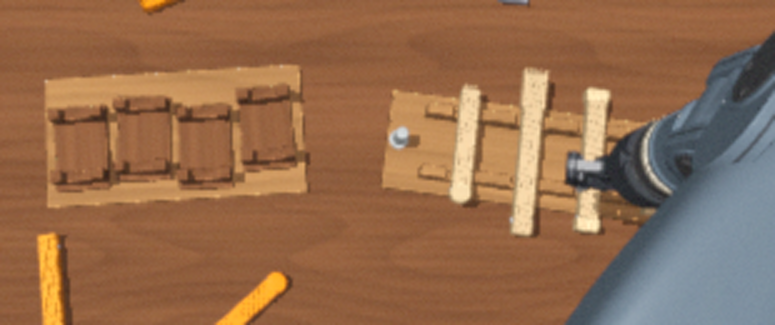

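View pics/side9.png

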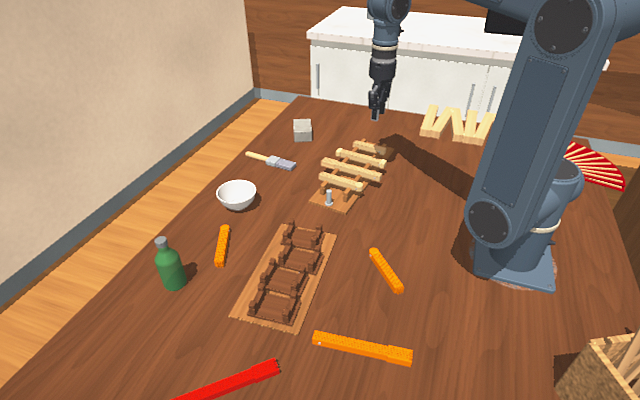

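```bash
python3 - <<'E'
from h import *
import pickle
m=pickle.load(open("pics/w13.pkl","rb")); yaw=-.134; c,s=np.cos(yaw),np.sin(yaw)
for k,P in dict(b=[(429,166),(418,280)],d=[(361,139),(354,300)],c=[(289,151),(292,290)],a=[(219,178),(229,270)]).items():
    w=px2w(m,P,.056)[:,:2]-[.5042,-.236]; r=np.c_[w@[c,s],w@[-s,c]]*1e3
    print(k,r.round(1).tolist(),"mid",r.mean(0).round(1),"len",round(float(np.ptp(r[:,0])),1))
E
```

```text
b [[-75.5, 116.0], [70.4, 119.3]] mid [ -2.6 117.6] len 145.9
d [[-104.8, 39.6], [100.5, 39.6]] mid [-2.1 39.6] len 205.3
c [[-91.8, -38.1], [85.5, -40.1]] mid [ -3.1 -39.1] len 177.3
a [[-61.5, -117.5], [56.4, -117.8]] mid [  -2.5 -117.6] len 117.9
```

All four are centred to about 3 mm and in the right order, and the gripper is clear. Handing in.

```bash
python3 -c "
from cell import ctrl
s=ctrl.get_state(); print(s['t'],s['contact_force'].round(1),s['gripper_width'])
print(ctrl.finish_job())"
```

```text
28.65 [0.6 0.8 0.1] 0.04731962314146942
the job is handed in; nothing more can be done
None
```

I moved all four frames onto the rack. Starting next to the steel post (the rack's +y end), the order is b, d, c, a, matching the starting row from left to right. The look-alikes were not touched, and I handed the job in at about 28.7 s.

- **Last wrist picture:** all four frames lie in their notches across both bars, upright. Their middles measure within about 3 mm of each place's centre, both along and across the frame. The far ends read a few mm short because the rib ends are ragged.
- **Last top and side pictures:** the stands are empty and nothing was knocked over. The arm hid frame a in the top picture, so its placing rests on the wrist and side views.
- **Forces:** contact readings stayed at about 6 N or less.
- **Disagreements:** the top camera put the rack about 2 mm from where the wrist camera did, and I used the wrist camera. Two outline fits failed lengthwise: frame b's twice, by up to 10 mm (once with a finger in the way), and frame a's last one, by 11 mm. For both I measured the ends in the picture instead.

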